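# Heft the sugar canisters: the emptiest to the refill ledge, hold up the fullest

### The arm

A 6-joint arm with a two-finger parallel gripper is mounted at the origin on a cart in front of the work surface, level with it; the furniture and walls round the work are solid. World frame = base frame: x ahead of the robot, y to its left, z up, the work surface at z = 0. Lengths are in mm, angles in rad, forces in N, time in s.
With the tool pointing down it reaches from about 275 to 875 mm from the base axis. Payload 12.5 kg.
Tool frame: the origin (TCP) lies midway between the tips of the shut fingers; the grasp point (between the pads) lies 19 mm behind it; z points along the fingers, y is the direction in which the jaws open and shut (so a half turn about z gives the same grasp; the last joint's range is limited). The gripper opens to 85 mm and grips with 20 to 120 N. Pads are 22 mm wide; open, the fingers measure 114 mm over their backs; the gripper's body (76 mm by 85 mm) begins 54 mm behind the grasp point. The pads swing forward as they close: fully open they stand 13 mm farther back than shut.
Start: joints at [1.027, 0.351, 1.652, -0, 1.139, -0.085], TCP at [243.548, 493.122, 231.29] pointing down, gripper open.
Joint ranges: [-2.75, 2.75], [-0.79, 2.1], [0.01, 2.65], [-1.57, 4.71], [0.07, 3.14], [-2.87, 2.87]. Speed limits (rad/s): [2.22, 2.22, 2.79, 3.14, 3.14, 3.14].

### API

Orientations are given as a 3x3 rotation matrix whose columns are the frame's x, y, z axes.
In Python, from plant import ctrl gives the robot as it stands.
- The arm moves only by the shell command python3 -m crank 'ROWS' [FORCE]. ROWS is JSON, one flat list of numbers, 7 for each row, row after row: the finger opening in mm, from 0 to 85.4, then the shift along the tool's x, y, z in mm, then the turn, a rotation vector about the tool's x, y, z in degrees. A call has 1 to 10 rows; each row shifts and turns the commanded pose from where the row before left it, along the tool's axes as they then stand; what a row does not reach is not made up. A row lasts 1/12 s, in which the tool goes at most 41.7 mm and 7.16 degrees, less where a joint would pass 70% of its speed; a pose out of reach is approached as far as the arm can. A call with a gripper value outside its range is refused whole. The fingers move at their own pace and stop on an object; FORCE is the grip in N (left out, the last holds). Time passes only in rows, so rows that do not move let the fingers close. It gives the time, the measured TCP pose, the force and the opening at its end, in the units of the state.
- ctrl.get_obs(): the state, without advancing time (a new reading comes with each control period).
- ctrl.read_camera(name): name is "scene" or "top" or "wrist"; returns a dict with "frame" (384x512x3 uint8, red, green, blue), "camera_matrix" (3x3 intrinsics, pixels), "view" (4x4, takes a point from world to camera coordinates). Camera axes: x right, y up, looking along -z (the intrinsics and any distortion apply to the point x, -y, -z); pixel columns grow to the right and rows downward; lengths in mm; the calibration is good to about 2 mm. A picture is of the moment at which its call begins. There is no depth.
- ctrl.finish_job(): hands the job in, once; it reports no verdict.
The state is a dict: "clock": time; "joint_pos": joint angles; "joint_vel": joint speeds; "joint_efforts": joint torques, N m; "tool_pos": TCP position; "tool_rot": TCP orientation; "wrist_force": force on the tool from outside, world axes, zero at the start; "moment": the same for the moment, N m; "finger_gap": finger opening in mm.
Only numpy, scipy, OpenCV 4.12 (cv2) and the standard library are available. Lean on these libraries where they do the work, as an engineer would, in place of code of your own. Each camera call takes 0.05 s, during which the arm holds its last target.

### The job

The three identical closed canisters on the worktop differ only in how full they are, which can be felt only by lifting them. First stand the lightest one upright on the narrow wooden ledge and let go of it; then pick up the heaviest and finish while still holding it up in the gripper, upright and about 20 cm above the worktop, with the middle one left standing upright on the worktop. Do not drop or tip over any canister, and leave the timer, the small round tin and the spoon alone.

Things in the scene. Friction and masses are not known exactly. Their poses are not given: they have to be found in the camera images.
- canister_p_center (a point): one of three canisters that look exactly alike: closed round tin, green body 58 mm in diameter with a bright steel lid 60 mm in diameter (the top 16 mm; it does not come off), 66 mm tall; this point is its centre, 33 mm above its underside, z along its axis. It stands upright on the worktop. The three differ only in weight (between 0.06 and 0.43 kg, each differing from the next by 0.1 kg or more); which is which changes every time, whatever the name
- canister_q_center (a point): one of three canisters that look exactly alike: closed round tin, green body 58 mm in diameter with a bright steel lid 60 mm in diameter (the top 16 mm; it does not come off), 66 mm tall; this point is its centre, 33 mm above its underside, z along its axis. It stands upright on the worktop. The three differ only in weight (between 0.06 and 0.43 kg, each differing from the next by 0.1 kg or more); which is which changes every time, whatever the name
- canister_r_center (a point): one of three canisters that look exactly alike: closed round tin, green body 58 mm in diameter with a bright steel lid 60 mm in diameter (the top 16 mm; it does not come off), 66 mm tall; this point is its centre, 33 mm above its underside, z along its axis. It stands upright on the worktop. The three differ only in weight (between 0.06 and 0.43 kg, each differing from the next by 0.1 kg or more); which is which changes every time, whatever the name
- ledge: narrow wooden ledge, fixed to the worktop: a bar 140 mm long (its own y axis) and 36 mm deep (its own x axis), its flat top 60 mm above the worktop, on two feet 84 mm deep and 20 mm wide; the origin is under its centre at worktop height, z up. The canister is wider than the bar, so its centre must stand over the bar
- ledge_top (a point): centre of the ledge's flat top, 60 mm above the worktop; same axes as the ledge
- kitchen_timer: bystander: dark grey round kitchen timer, 60 mm in diameter and 25 mm tall, loose on the worktop; origin at the centre of its underside
- small_tin: bystander: flat round white tin, 62 mm in diameter and 25 mm tall, loose on the worktop; origin at the centre of its underside
- spoon: bystander: teaspoon with black handle, 137 mm long and 12 mm tall, lying on the worktop; origin at the centre of its underside

How it is judged (in metres and radians):
On the way:
1. the lightest canister stands upright on the ledge, let go of and still (x of canister_q_center in the frame of ledge between -0.018 and 0.018 m and y of canister_q_center in the frame of ledge between -0.065 and 0.065 m and height (world z) of canister_q_center between 0.088 and 0.098 m and angle between canister_q_center's own z axis and vertical below 0.1 rad and linear speed of canister_q below 0.03 m/s and contact force between canister_q and the arm below 0.1 N and contact force between canister_q and the fingers below 0.1 N and contact force between canister_q and ledge above 0.3 N), for 0.2 s.
At the end, for the whole second after the job is handed in: Heaviest canister held still in the fingers, within 20 degrees of upright, underside 12 cm or more above the worktop; lightest upright and released on the ledge, centre within 18 mm of the bar's centre line and 65 mm of its middle; middle one upright and released on the worktop (all of step 1 and height (world z) of canister_p_center between 0.027 and 0.04 m and angle between canister_p_center's own z axis and vertical below 0.1 rad and linear speed of each of canister_p, canister_r below 0.03 m/s and contact force between canister_p and the fingers below 0.1 N and height (world z) of canister_r_center above 0.153 m and angle between canister_r_center's own z axis and vertical below 0.35 rad and contact force between canister_r and the fingers above 2 N and contact force between canister_r and canister_p below 0.1 N and contact force between canister_r and canister_q below 0.1 N and contact force between canister_r and ledge below 0.1 N); the arm keeps its last pose, push and grip.
It fails at once if a canister is dropped (falls freely by more than about 25 mm) ((linear speed of canister_p above 0.7 m/s and contact force between canister_p and the fingers below 0.04 N) or (linear speed of canister_q above 0.7 m/s and contact force between canister_q and the fingers below 0.04 N) or (linear speed of canister_r above 0.7 m/s and contact force between canister_r and the fingers below 0.04 N)).
It fails at once if a canister is tipped over (angle between any of canister_p_center, canister_q_center, canister_r_center's own z axis and vertical above 1 rad).
It fails at once if the timer, small tin or spoon is moved by more than 3 cm (distance of any of kitchen_timer, small_tin, spoon from where it was at the start of the episode above 0.03 m).
It also fails if it takes over 72 s, if anything falls off the work surface, if the arm or the gripper's body presses on something with over 40 N, if the wrist force passes 120 N, or if a joint passes its speed limit or range.

## Working session

There is one attempt and no reset: what is moved stays moved. The work goes in short steps, Python scripts to look and compute and a shell command to move; the robot and the scene stay as the last step left them, time stands still between calls to the robot, and variables do not carry over. Pictures are saved under pics/ and viewed, and the job is handed in when it is done.

```bash
ls; mkdir -p pics; python3 - <<'E'
from plant import ctrl
import cv2
o=ctrl.get_obs(); print(o)
for n in ["scene","top","wrist"]:
    c=ctrl.read_camera(n); cv2.imwrite(f"pics/{n}0.png",c["frame"][:,:,::-1]); print(n,c["camera_matrix"],c["view"],c.keys())
E
```

```text
pics
{'clock': 0.0, 'joint_pos': array([ 1.02739751e+00,  3.51266231e-01,  1.65243351e+00,  1.19701393e-05,
        1.13907030e+00, -8.46001258e-02]), 'joint_vel': array([ 0.00183554, -0.00014636, -0.00112784,  0.00025097,  0.00173517,
       -0.00033882]), 'joint_efforts': array([-6.89399476e-04, -5.06092572e+01, -2.91408366e+01, -1.57103973e-04,
        4.42811273e-03,  1.27422186e-05]), 'tool_pos': array([243.38357647, 492.85264713, 230.73840541]), 'tool_rot': array([[-8.96582914e-01,  4.42875486e-01, -6.18071956e-04],
       [ 4.42875903e-01,  8.96582361e-01, -1.00217106e-03],
       [ 1.10315420e-04, -1.17225862e-03, -9.99999307e-01]]), 'wrist_force': array([1.53181288, 0.33819343, 0.00696172]), 'moment': array([-0.02498783,  0.00361071,  0.02058027]), 'finger_gap': 85.48453392970349}
scene [[346.63751647   0.         258.90593951]
 [  0.         346.63751647 186.7228485 ]
 [  0.           0.           1.        ]] [[ 6.95912078e-01 -7.17664156e-01  2.57786597e-02 -3.37095651e+02]
 [ 3.07818518e-01  3.30536156e-01  8.92184740e-01 -2.30201370e+02]
 [-6.48809787e-01 -6.12946987e-0
[... 342 characters left out ...]
+01]
 [ 9.88823229e-01  1.90591598e-02  1.47869436e-01 -4.92493265e+02]
 [-1.47597682e-01 -1.49609879e-02  9.88934322e-01 -1.46192661e+03]
 [ 0.00000000e+00  0.00000000e+00  0.00000000e+00  1.00000000e+00]] dict_keys(['frame', 'camera_matrix', 'view'])
wrist [[312.39833      0.         253.20808164]
 [  0.         312.39833    191.18551362]
 [  0.           0.           1.        ]] [[ 4.42310340e-01  8.96861255e-01 -1.20477645e-03 -5.50075046e+02]
 [-8.59147561e-01  4.23324637e-01 -2.87509515e-01  3.72559174e+01]
 [-2.57346133e-01  1.28203512e-01  9.57777024e-01 -3.78907821e+02]
 [ 0.00000000e+00  0.00000000e+00  0.00000000e+00  1.00000000e+00]] dict_keys(['frame', 'camera_matrix', 'view'])
```

View pics/scene0.png

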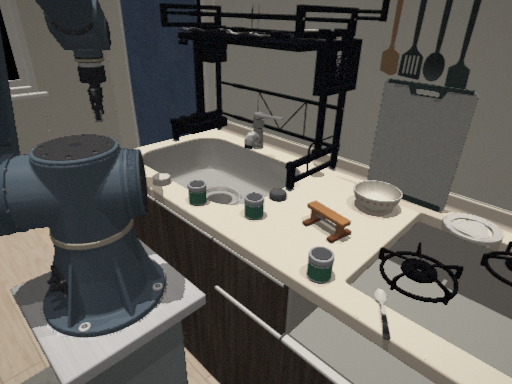

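View pics/top0.png

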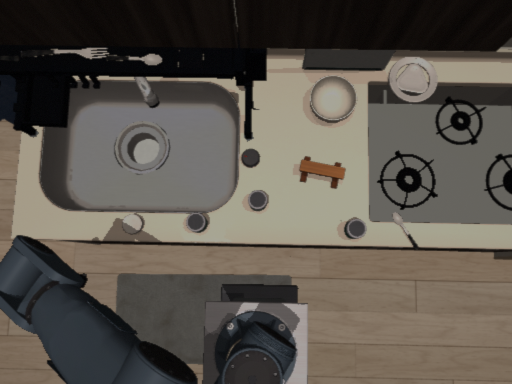

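View pics/wrist0.png

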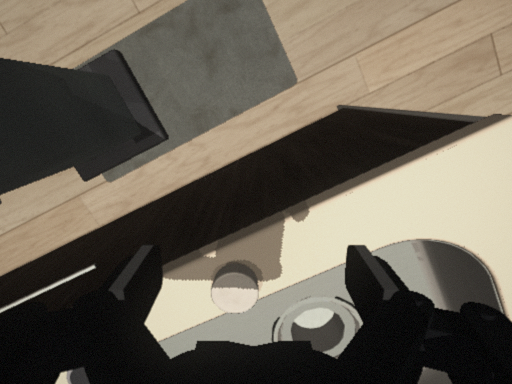

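```bash
python3 - <<'E'
import cv2,numpy as np
t=cv2.imread("pics/top0.png"); s=cv2.imread("pics/scene0.png")
def z(i,x,y,r=24,k=8): return cv2.resize(i[y-r:y+r,x-r:x+r],None,fx=k,fy=k,interpolation=cv2.INTER_NEAREST)
a=np.hstack([z(t,197,222,16,12),z(t,258,200,16,12)]);b=np.hstack([z(t,355,228,16,12),z(t,322,172)[:384,:384]])
cv2.imwrite("pics/z1.png",np.vstack([a,b]))
a=np.hstack([z(s,197,192),z(s,255,207)]);b=np.hstack([z(s,320,264),z(s,327,221)])
cv2.imwrite("pics/z2.png",np.vstack([a,b])[:, :][::1])
E
python3 -c "
import cv2
i=cv2.imread('pics/z2.png');cv2.imwrite('pics/z2b.png',cv2.resize(i,(600,600)))"
```

```text
(no output)
```

View pics/z1.png

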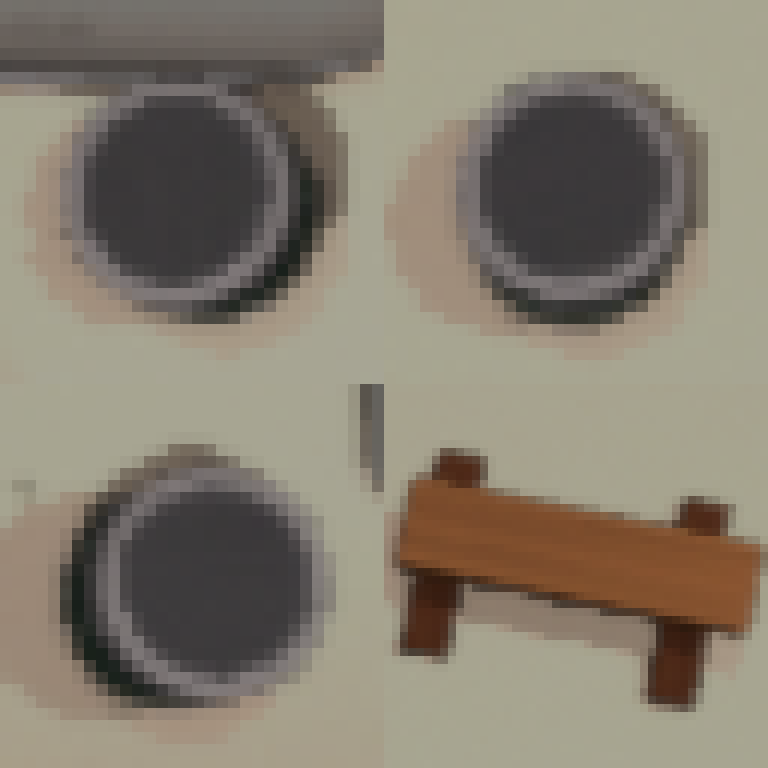

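View pics/z2b.png

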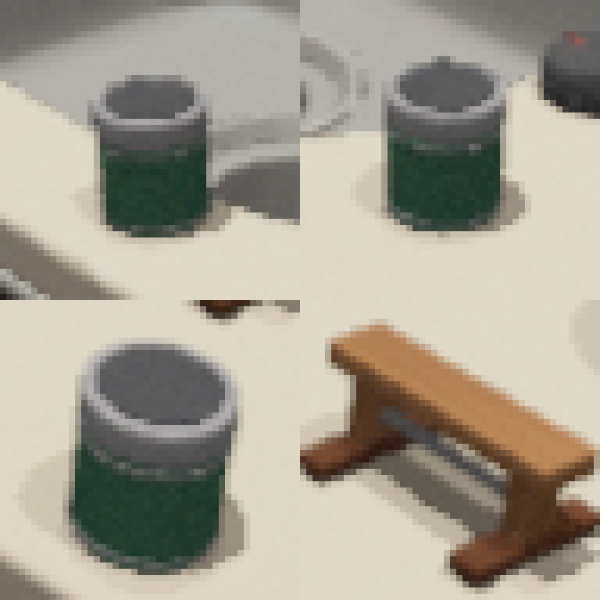

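```bash
cat > h.py <<'E'
import numpy as np,cv2
from plant import ctrl
def ray(c,u,v):
    K=c["camera_matrix"];V=c["view"];d=np.linalg.inv(K)@[u,v,1];d=np.array([d[0],-d[1],-d[2]])
    R=V[:3,:3];return -R.T@V[:3,3],R.T@d
def onz(c,u,v,z):
    o,d=ray(c,u,v);return o+d*(z-o[2])/d[2]
def proj(c,P):
    p=c["view"]@np.append(P,1);p=np.array([p[0],-p[1],-p[2]]);q=c["camera_matrix"]@p;return q[:2]/q[2]
def blob(m,u,v):
    n,l,st,ce=cv2.connectedComponentsWithStats(m.astype(np.uint8))
    i=min(range(1,n),key=lambda k:np.hypot(*(ce[k]-[u,v]))+(1e3 if st[k,4]<40 else 0));return l==i,ce[i],st[i]
E
python3 - <<'E'
from h import *
c=ctrl.read_camera("top");f=c["frame"].astype(int);s=ctrl.read_camera("scene")
mx=f.max(2);mn=f.min(2)
m=(mx<80)&(mx-mn<14)
for u,v in [(197,222),(258,200),(355,228)]:
    b,ce,st=blob(m,u,v); P=onz(c,*ce,66); print("can",ce,st,P.round(1),np.hypot(*P[:2]).round(), "scene px of lid ctr",proj(s,P).round(1),"px/mm",1/ (np.linalg.norm(onz(c,ce[0]+1,ce[1],66)-P)))
h=cv2.cvtColor(c["frame"],cv2.COLOR_RGB2HSV)
m=(f[:,:,0]-f[:,:,2]>45)&(f[:,:,0]>100)
b,ce,st=blob(m,322,170)
P=np.array([onz(c,x,y,60)[:2] for y,x in zip(*np.nonzero(b))],np.float32)
r=cv2.minAreaRect(P);print("bar",ce,st,r,P.mean(0),len(P)); w,V=np.linalg.eigh(np.cov(P.T));print(V[:,1],np.sqrt(w*12))
print("scene px bar",proj(s,[*P.mean(0),60]))
m=(mx<75)&(mx-mn<14)
b,ce,st=blob(m,250,157);print("timer",ce,st,onz(c,*ce,25))
m=mn>205
b,ce,st=blob(m,132,223);print("tin",ce,st,onz(c,*ce,25))
print("spoon",onz(c,395,215,5),onz(c,414,245,5))
for k,p in dict(edge=(300,242),sinkR=(240,150),sinkbot=(140,212)).items(): print(k,onz(c,*p,0).round())
E
```

```text
can [195.05978261 221.35326087] [188 214  15  16 184] [389.5 187.7  66. ] 432.0 scene px of lid ctr [196.8 183.4] px/mm 0.3277595520024225
can [256.98314607 199.03932584] [250 192  15  15 178] [461.7   0.6  66. ] 462.0 scene px of lid ctr [254.1 196.4] px/mm 0.3265083591399987
can [356.23497268 227.98360656] [349 221  15  15 183] [ 379.3 -301.8   66. ] 485.0 scene px of lid ctr [321.4 253.2] px/mm 0.331094577683465
bar [322.16149068 168.66873706] [300 160  45  19 483] ((561.5454711914062, -198.79794311523438), (138.0589599609375, 34.03525161743164), 79.2453384399414) [ 561.3792  -199.17032] 483
[0.18487384 0.98276226] [ 34.06849405 138.46957767]
scene px bar [328.38113534 211.17235674]
timer [250.30864198 157.62139918] [242 149  18  18 243] [599.92396064  25.6016136   25.        ]Traceback (most recent call last):
  File "<stdin>", line 16, in <module>
  File "h.py", line 12, in blob
    i=min(range(1,n),key=lambda k:np.hypot(*(ce[k]-[u,v]))+(1e3 if st[k,4]<40 else 0));return l==i,ce[i],st[i]
ValueError: min() iterable argument is empty
```

The top view gives canister centres at about (390,188), (462,1) and (379,-302), and the bar centre at (561.5,-199) with its long axis 10.7° off world y. The lids projected into the scene view land on the lids I see there. First I'll square the tool with the world axes.

```bash
python3 -m crank '[85,0,0,0,0,0,-6.57, 85,0,0,0,0,0,-6.57, 85,0,0,0,0,0,-6.57, 85,0,0,0,0,0,-6.57, 85,0,0,0,0,0,0]' 40
```

```text
clock: 0.67
tool_pos: [243.5, 493.1, 231.2]
tool_rot: [[-1.0, -0.005, -0.0], [-0.005, 1.0, -0.0], [0.0, -0.0, -1.0]]
wrist_force: [0.5, 0.1, -0.3]
finger_gap: 84.8
```

```bash
python3 -m crank '[85,-14.6,-30.5,11,0,0,0, 85,-14.6,-30.5,11,0,0,0, 85,-14.6,-30.5,11,0,0,0, 85,-14.6,-30.5,11,0,0,0, 85,-14.6,-30.5,11,0,0,0, 85,-14.6,-30.5,11,0,0,0, 85,-14.6,-30.5,11,0,0,0, 85,-14.6,-30.5,11,0,0,0, 85,-14.6,-30.5,11,0,0,0, 85,-14.6,-30.5,11,0,0,0]'
python3 -m crank '[85,0,0,0,0,0,0,85,0,0,0,0,0,0]'
python3 - <<'E'
from h import *
c=ctrl.read_camera("wrist");cv2.imwrite("pics/w1.png",c["frame"][:,:,::-1]);print(proj(c,[389.5,187.7,66]))
E
```

```text
clock: 1.5
tool_pos: [390.0, 186.6, 121.0]
tool_rot: [[-1.0, 0.004, 0.001], [0.004, 1.0, 0.0], [-0.001, 0.0, -1.0]]
wrist_force: [1.2, 1.1, 0.2]
finger_gap: 85.2
clock: 1.67
tool_pos: [389.8, 187.0, 120.9]
tool_rot: [[-1.0, 0.007, -0.001], [0.007, 1.0, -0.0], [0.001, -0.0, -1.0]]
wrist_force: [-0.2, -0.1, 0.4]
finger_gap: 85.2
[253.31642082 210.9149708 ]
```

View pics/w1.png

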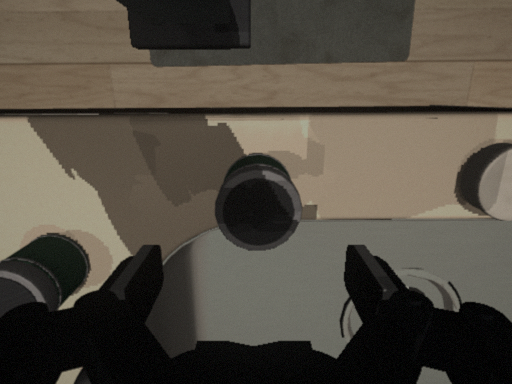

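```bash
python3 - <<'E'
from h import *
c=ctrl.read_camera("wrist");f=c["frame"].astype(int);mx=f.max(2)
h=cv2.cvtColor(c["frame"],cv2.COLOR_RGB2GRAY)
print(h[208,205:315:3]); print(h[190:262:3,259])
print(onz(c,259,208,66),onz(c,216.5,208,66),onz(c,301,208,66))
t=ctrl.read_camera("top")
print(proj(t,[389.5,187.7,66]))
E
```

```text
[85 85 85 35 30 31 17 12 12 11 17 14 14 19  8 17 19 17 17 16 17 15 13 15
 19 17 19 29 29 66 78 79 81 84 87 85 82]
[ 18  13  19  17  17  14  17  11  12  15  14  19  20  21  22  20  24  26
  32  54  76 109 109 109]
[387.41853823 192.54456072  66.        ] [387.30783434 164.03688713  66.        ] [387.5279471  220.71875134  66.        ]
[195.06084906 221.36672603]
```

```bash
python3 - <<'E'
from h import *
c=ctrl.read_camera("wrist");f=c["frame"]
i=cv2.imread("pics/w1.png")
print(np.abs(i[:,:,::-1].astype(int)-f).mean())
print(ctrl.get_obs()["tool_pos"])
k=cv2.resize(f[140:260,200:320,::-1],None,fx=5,fy=5,interpolation=cv2.INTER_NEAREST);cv2.imwrite("pics/w1z.png",k)
E
```

```text
4.4282480875651045
[389.32786446 189.04419897 121.65056393]
```

View pics/w1z.png

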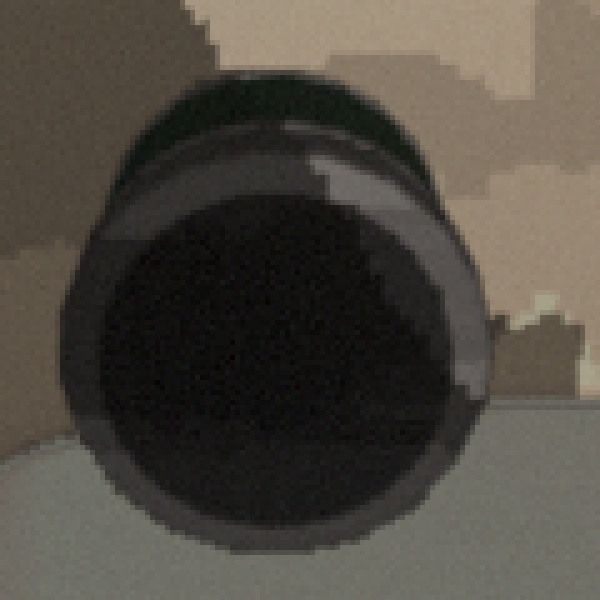

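```bash
python3 -m crank '[85,0,0,25,0,0,0, 85,0,0,25,0,0,0, 85,0,0,25,0,0,0, 85,0,0,20,0,0,0, 85,0,0,10,0,0,0, 85,0,0,5,0,0,0, 85,0,0,0,0,0,0, 50,0,0,0,0,0,0, 50,0,0,0,0,0,0, 50,0,0,0,0,0,0]' 40
python3 -m crank '[50,0,0,0,0,0,0, 50,0,0,0,0,0,0, 50,0,0,0,0,0,0, 50,0,0,0,0,0,0]'
```

```text
clock: 2.7
tool_pos: [390.3, 188.6, 12.5]
tool_rot: [[-1.0, 0.0, 0.002], [0.0, 1.0, 0.001], [-0.002, 0.001, -1.0]]
wrist_force: [-2.3, 2.3, 10.6]
finger_gap: 58.3
clock: 3.03
tool_pos: [390.3, 188.6, 12.6]
tool_rot: [[-1.0, 0.0, 0.002], [0.0, 1.0, 0.001], [-0.002, 0.001, -1.0]]
wrist_force: [-2.0, 2.7, 9.7]
finger_gap: 58.7
```

```bash
cat > weigh.py <<'E'
from h import *
F=[];T=[]
for k in range(12):
    o=ctrl.get_obs();F.append(o["wrist_force"]);T.append(o["joint_efforts"][1:3]);c=ctrl.read_camera("wrist")
F=np.array(F);print("F",F.mean(0).round(2),F.std(0).round(2),"eff",np.mean(T,0).round(2),o["tool_pos"].round(1),o["finger_gap"].round(1))
print(np.round(F[:,2],2))
E
python3 -m crank '[50,0,0,-10,0,0,0, 50,0,0,-10,0,0,0, 50,0,0,-10,0,0,0, 50,0,0,0,0,0,0, 50,0,0,0,0,0,0, 50,0,0,0,0,0,0, 50,0,0,0,0,0,0, 50,0,0,0,0,0,0, 50,0,0,0,0,0,0, 50,0,0,0,0,0,0]' ; python3 weigh.py
```

```text
clock: 3.87
tool_pos: [389.4, 188.1, 41.1]
tool_rot: [[-1.0, 0.0, -0.0], [0.0, 1.0, -0.0], [0.0, -0.0, -1.0]]
wrist_force: [-0.7, -0.8, -3.1]
finger_gap: 58.1Traceback (most recent call last):
  File "weigh.py", line 5, in <module>
    F=np.array(F);print("F",F.mean(0).round(2),F.std(0).round(2),"eff",np.mean(T,0).round(2),o["tool_pos"].round(1),o["finger_gap"].round(1))
                                                                                                                    ^^^^^^^^^^^^^^^^^^^^^
AttributeError: 'float' object has no attribute 'round'
```

```bash
sed -i 's/o\["finger_gap"\].round(1)/round(o["finger_gap"],1)/' weigh.py; python3 weigh.py
```

```text
F [-0.29 -0.16 -3.86] [0.34 0.47 0.34] eff [-46.01 -16.84] [389.5 188.1  41.3] 58.2
[-3.84 -4.33 -4.27 -3.75 -3.89 -4.11 -3.11 -4.   -3.8  -3.33 -4.06 -3.81]
```

3.9 N is about 0.39 kg, so this is almost surely the heaviest, since the middle can be at most 0.33 kg. I'll set it down and weigh the next.

```bash
python3 -m crank '[50,0,0,10,0,0,0, 50,0,0,10,0,0,0, 50,0,0,6,0,0,0, 50,0,0,2.5,0,0,0, 50,0,0,0,0,0,0, 50,0,0,0,0,0,0]'; python3 -m crank '[85,0,0,0,0,0,0, 85,0,0,0,0,0,0, 85,0,0,0,0,0,0, 85,0,0,0,0,0,0, 85,0,0,0,0,0,0]'
```

```text
clock: 5.57
tool_pos: [389.0, 187.9, 12.7]
tool_rot: [[-1.0, 0.0, -0.001], [0.0, 1.0, -0.001], [0.001, -0.001, -1.0]]
wrist_force: [-5.0, -2.5, 11.7]
finger_gap: 58.4
clock: 5.98
tool_pos: [389.6, 188.1, 12.7]
tool_rot: [[-1.0, 0.0, -0.0], [0.0, 1.0, -0.0], [0.0, -0.0, -1.0]]
wrist_force: [0.3, -0.1, 0.1]
finger_gap: 85.0
```

```bash
python3 -m crank '[85,0,0,-15,0,0,0, 85,0,0,-30,0,0,0, 85,0,0,-35,0,0,0, 85,0,0,-30,0,0,0, 85,-12,-31.2,0,0,0,0, 85,-12,-31.2,0,0,0,0, 85,-12,-31.2,0,0,0,0, 85,-12,-31.2,0,0,0,0, 85,-12,-31.2,0,0,0,0, 85,-12,-31.2,0,0,0,0]'; python3 -m crank '[85,0,0,0,0,0,0, 85,0,0,0,0,0,0, 85,0,0,0,0,0,0]'
python3 - <<'E'
from h import *
c=ctrl.read_camera("wrist");cv2.imwrite("pics/w2.png",c["frame"][:,:,::-1]);print(proj(c,[461.7,.6,66]),ctrl.get_obs()["tool_pos"])
c=ctrl.read_camera("scene");cv2.imwrite("pics/s2.png",c["frame"][:,:,::-1])
E
```

```text
clock: 6.82
tool_pos: [461.8, -0.8, 122.8]
tool_rot: [[-1.0, 0.0, 0.0], [0.0, 1.0, -0.0], [-0.0, -0.0, -1.0]]
wrist_force: [0.8, 1.4, 0.4]
finger_gap: 84.9
clock: 7.07
tool_pos: [461.1, 1.2, 122.6]
tool_rot: [[-1.0, 0.001, -0.001], [0.001, 1.0, 0.0], [0.001, 0.0, -1.0]]
wrist_force: [-0.2, 0.7, -0.4]
finger_gap: 85.0
[251.25785354 211.38563731] [460.97590079   1.63891741 122.63562981]
```

View pics/w2.png

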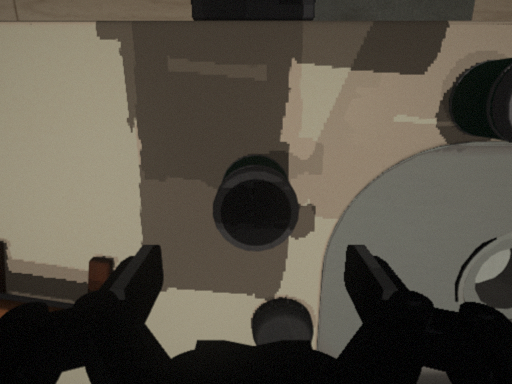

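View pics/s2.png

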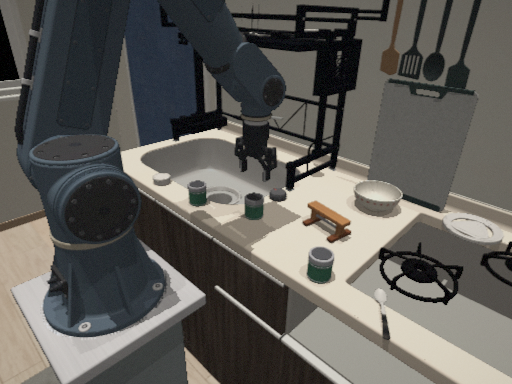

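```bash
python3 -m crank '[85,0,0,25,0,0,0, 85,0,0,25,0,0,0, 85,0,0,25,0,0,0, 85,0,0,20,0,0,0, 85,0,0,10,0,0,0, 85,0,0,5,0,0,0, 85,0,0,0,0,0,0, 50,0,0,0,0,0,0, 50,0,0,0,0,0,0, 50,0,0,0,0,0,0]'
python3 -m crank '[50,0,0,0,0,0,0, 50,0,0,0,0,0,0, 50,0,0,0,0,0,0]'
python3 -m crank '[50,0,0,-10,0,0,0, 50,0,0,-10,0,0,0, 50,0,0,-10,0,0,0, 50,0,0,0,0,0,0, 50,0,0,0,0,0,0, 50,0,0,0,0,0,0, 50,0,0,0,0,0,0, 50,0,0,0,0,0,0]' ; python3 weigh.py
```

```text
clock: 8.0
tool_pos: [462.2, 1.0, 14.1]
tool_rot: [[-1.0, 0.0, 0.002], [0.0, 1.0, -0.0], [-0.002, -0.0, -1.0]]
wrist_force: [-1.7, 2.3, 8.6]
finger_gap: 58.7
clock: 8.25
tool_pos: [462.2, 1.0, 14.1]
tool_rot: [[-1.0, 0.0, 0.002], [0.0, 1.0, -0.0], [-0.002, -0.0, -1.0]]
wrist_force: [-2.3, 1.9, 8.2]
finger_gap: 58.4
clock: 8.92
tool_pos: [461.2, 0.9, 42.4]
tool_rot: [[-1.0, 0.0, -0.001], [0.0, 1.0, 0.0], [0.001, 0.0, -1.0]]
wrist_force: [-0.8, 0.1, -2.7]
finger_gap: 58.3
F [-0.03 -0.02 -2.3 ] [0.62 0.55 0.38] eff [-48.3  -17.68] [461.5   0.9  42.8] 58.7
[-2.7  -2.11 -2.89 -2.25 -2.83 -2.07 -2.21 -2.28 -1.82 -2.72 -1.72 -1.95]
```

2.3 N makes this one the middle. I'll set it down and go on to the third.

```bash
python3 -m crank '[50,0,0,10,0,0,0, 50,0,0,10,0,0,0, 50,0,0,6,0,0,0, 50,0,0,2.5,0,0,0, 50,0,0,0,0,0,0, 50,0,0,0,0,0,0]'; python3 -m crank '[85,0,0,0,0,0,0, 85,0,0,0,0,0,0, 85,0,0,0,0,0,0, 85,0,0,0,0,0,0, 85,0,0,0,0,0,0]'
python3 -m crank '[85,0,0,-15,0,0,0, 85,0,0,-30,0,0,0, 85,0,0,-35,0,0,0, 85,0,0,-30,0,0,0]'
```

```text
clock: 10.02
tool_pos: [460.8, 1.0, 14.1]
tool_rot: [[-1.0, 0.0, -0.002], [0.0, 1.0, 0.0], [0.002, 0.0, -1.0]]
wrist_force: [-5.6, 0.0, 11.3]
finger_gap: 58.2
clock: 10.43
tool_pos: [461.5, 0.9, 14.2]
tool_rot: [[-1.0, 0.0, -0.0], [0.0, 1.0, 0.0], [0.0, 0.0, -1.0]]
wrist_force: [-0.1, -1.3, -0.2]
finger_gap: 85.0
clock: 10.77
tool_pos: [461.3, 0.9, 125.9]
tool_rot: [[-1.0, 0.0, -0.0], [0.0, 1.0, 0.0], [0.0, 0.0, -1.0]]
wrist_force: [0.6, 0.1, 1.1]
finger_gap: 85.2
```

```bash
python3 -m crank '[85,8.2,-30.3,0,0,0,0, 85,8.2,-30.3,0,0,0,0, 85,8.2,-30.3,0,0,0,0, 85,8.2,-30.3,0,0,0,0, 85,8.2,-30.3,0,0,0,0, 85,8.2,-30.3,0,0,0,0, 85,8.2,-30.3,0,0,0,0, 85,8.2,-30.3,0,0,0,0, 85,8.2,-30.3,0,0,0,0, 85,8.2,-30.3,0,0,0,0]'; python3 -m crank '[85,0,0,0,0,0,0, 85,0,0,0,0,0,0, 85,0,0,0,0,0,0, 85,0,0,0,0,0,0]'
python3 - <<'E'
from h import *
c=ctrl.read_camera("wrist");cv2.imwrite("pics/w3.png",c["frame"][:,:,::-1]);print(proj(c,[379.3,-301.8,66]),ctrl.get_obs()["tool_pos"])
E
```

```text
clock: 11.6
tool_pos: [378.7, -303.6, 124.3]
tool_rot: [[-1.0, 0.0, 0.0], [0.0, 1.0, -0.0], [-0.0, -0.0, -1.0]]
wrist_force: [1.0, 0.2, -0.3]
finger_gap: 85.2
clock: 11.93
tool_pos: [379.6, -301.1, 124.2]
tool_rot: [[-1.0, -0.001, -0.0], [-0.001, 1.0, 0.0], [0.0, 0.0, -1.0]]
wrist_force: [0.2, -0.2, 0.2]
finger_gap: 85.2
[251.18072806 209.24662357] [ 379.69827731 -301.14325727  124.27192383]
```

View pics/w3.png

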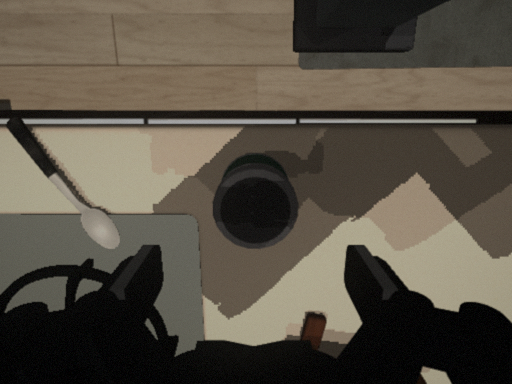

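```bash
python3 -m crank '[85,0,0,25,0,0,0, 85,0,0,25,0,0,0, 85,0,0,25,0,0,0, 85,0,0,20,0,0,0, 85,0,0,10,0,0,0, 85,0,0,5,0,0,0, 85,0,0,0,0,0,0, 50,0,0,0,0,0,0, 50,0,0,0,0,0,0, 50,0,0,0,0,0,0]'
python3 -m crank '[50,0,0,0,0,0,0, 50,0,0,0,0,0,0, 50,0,0,0,0,0,0]'
python3 -m crank '[50,0,0,-10,0,0,0, 50,0,0,-10,0,0,0, 50,0,0,-10,0,0,0, 50,0,0,0,0,0,0, 50,0,0,0,0,0,0, 50,0,0,0,0,0,0, 50,0,0,0,0,0,0, 50,0,0,0,0,0,0]' ; python3 weigh.py
```

```text
clock: 12.82
tool_pos: [380.0, -302.4, 15.6]
tool_rot: [[-1.0, 0.0, 0.001], [0.0, 1.0, -0.001], [-0.001, -0.001, -1.0]]
wrist_force: [-0.9, 1.7, 7.2]
finger_gap: 58.9
clock: 13.07
tool_pos: [380.0, -302.4, 15.6]
tool_rot: [[-1.0, 0.0, 0.001], [0.0, 1.0, -0.001], [-0.001, -0.001, -1.0]]
wrist_force: [-0.6, 1.7, 7.5]
finger_gap: 58.7
clock: 13.73
tool_pos: [379.3, -301.9, 43.9]
tool_rot: [[-1.0, 0.0, -0.001], [0.0, 1.0, 0.001], [0.001, 0.001, -1.0]]
wrist_force: [-0.8, -1.3, -0.8]
finger_gap: 58.9
F [-0.19  0.02 -0.82] [0.5  0.65 0.45] eff [-50.06 -18.35] [ 379.5 -302.1   44.3] 58.5
[-0.85 -0.18 -0.65 -1.1  -0.55 -0.83 -1.91 -1.03 -0.16 -1.   -1.03 -0.52]
```

The third reads 0.8 N, so it is the lightest. I'll lift it and carry it above the ledge.

```bash
python3 -m crank '[50,0,0,-15,0,0,0, 50,0,0,-30,0,0,0, 50,0,0,-25,0,0,0, 50,0,0,-20,0,0,0]'; python3 -m crank '[50,-15,8.5,0,0,0,0, 50,-25,14.2,0,0,0,0, 50,-30,17,0,0,0,0, 50,-30,17,0,0,0,0, 50,-30,17,0,0,0,0, 50,-25,14.2,0,0,0,0, 50,-17,9.6,0,0,0,0, 50,-10,5.6,0,0,0,0, 50,0,0,0,0,0,0, 50,0,0,0,0,0,0]'; python3 -m crank '[50,0,0,0,0,0,0, 50,0,0,0,0,0,0, 50,0,0,0,0,0,0]'
python3 - <<'E'
from h import *
for n in ["wrist","top","scene"]:
    c=ctrl.read_camera(n);cv2.imwrite(f"pics/{n}4.png",c["frame"][:,:,::-1])
    print(n,proj(c,[561.5,-199,60]))
E
```

```text
clock: 14.67
tool_pos: [379.6, -302.3, 136.1]
tool_rot: [[-1.0, 0.0, 0.001], [0.0, 1.0, -0.001], [-0.001, -0.001, -1.0]]
wrist_force: [0.6, -0.2, -0.5]
finger_gap: 58.7
clock: 15.5
tool_pos: [561.0, -199.1, 134.0]
tool_rot: [[-1.0, -0.0, -0.001], [-0.0, 1.0, 0.0], [0.001, 0.0, -1.0]]
wrist_force: [-0.4, 0.4, -1.6]
finger_gap: 58.5
clock: 15.75
tool_pos: [560.8, -199.7, 134.4]
tool_rot: [[-1.0, 0.001, -0.0], [0.001, 1.0, -0.0], [0.0, -0.0, -1.0]]
wrist_force: [0.3, 0.2, -1.7]
finger_gap: 59.0
wrist [253.17410116 202.90848674]
top [322.0926929  168.62366273]
scene [328.35490035 211.13505169]
```

View pics/wrist4.png

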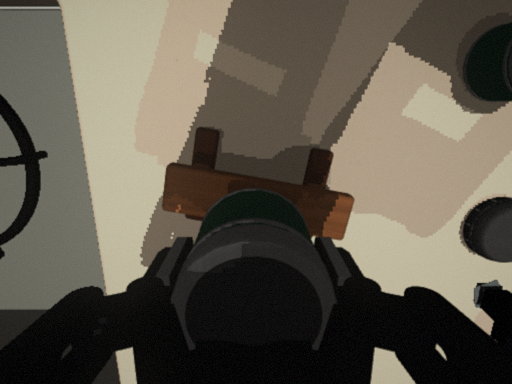

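View pics/scene4.png

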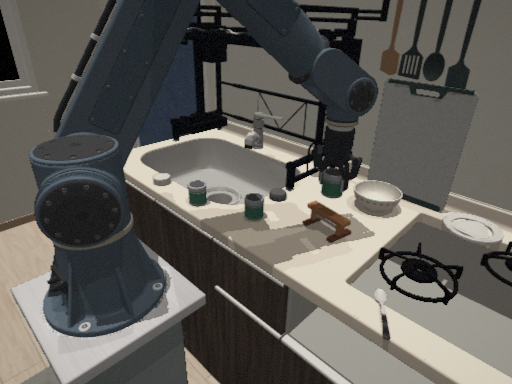

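View pics/top4.png

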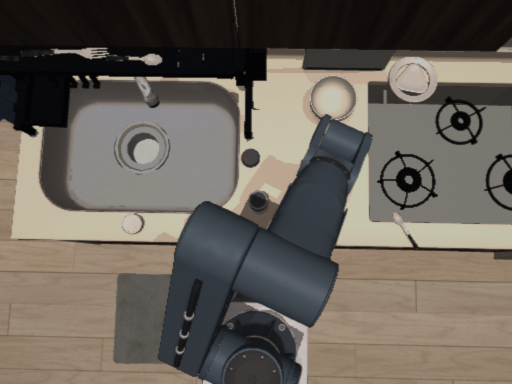

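```bash
python3 -m crank '[50,-0.7,0.5,15,0,0,0, 50,0,0,15,0,0,0, 50,0,0,13,0,0,0, 50,0,0,8,0,0,0, 50,0,0,4,0,0,0, 50,0,0,0,0,0,0, 50,0,0,0,0,0,0]'; python3 -m crank '[50,0,0,1,0,0,0, 50,0,0,1,0,0,0, 50,0,0,0,0,0,0]'; 
python3 - <<'E'
from h import *
for n in ["wrist","scene"]:
    c=ctrl.read_camera(n);cv2.imwrite(f"pics/{n}5.png",c["frame"][:,:,::-1])
s=c["frame"][130:260,270:400,::-1];cv2.imwrite("pics/s5z.png",cv2.resize(s,None,fx=4.5,fy=4.5,interpolation=2))
for P in [(561.5,-199,60),(561.5,-199,93)]: print(proj(c,P))
E
```

```text
clock: 16.48
tool_pos: [562.4, -198.6, 79.6]
tool_rot: [[-1.0, 0.0, 0.0], [0.0, 1.0, -0.0], [-0.0, -0.0, -1.0]]
wrist_force: [-0.6, -0.7, -0.9]
finger_gap: 58.6
clock: 16.73
tool_pos: [562.3, -198.6, 77.6]
tool_rot: [[-1.0, 0.0, 0.0], [0.0, 1.0, -0.0], [-0.0, -0.0, -1.0]]
wrist_force: [0.6, 0.1, -1.3]
finger_gap: 58.9
[328.35490035 211.13505169]
[329.71941259 201.02458146]
```

View pics/s5z.png

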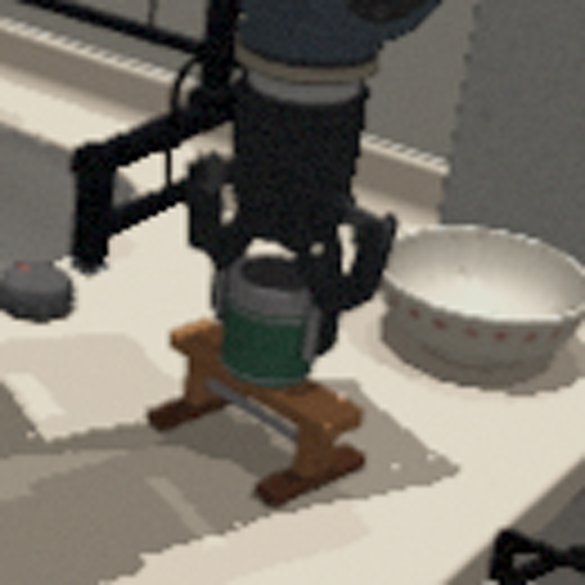

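```bash
python3 -m crank '[50,0,0,1,0,0,0, 50,0,0,0,0,0,0, 50,0,0,0,0,0,0]';python3 -m crank '[50,0,0,1,0,0,0, 50,0,0,0,0,0,0, 50,0,0,0,0,0,0]'
```

```text
clock: 17.08
tool_pos: [562.2, -198.5, 76.3]
tool_rot: [[-1.0, 0.0, -0.0], [0.0, 1.0, -0.0], [0.0, -0.0, -1.0]]
wrist_force: [0.1, -0.2, -0.9]
finger_gap: 58.8
clock: 17.33
tool_pos: [562.3, -198.6, 75.7]
tool_rot: [[-1.0, 0.0, 0.001], [0.0, 1.0, -0.0], [-0.001, -0.0, -1.0]]
wrist_force: [-1.2, 0.5, 4.7]
finger_gap: 58.3
```

Contact with the bar reads +5 N, so I'll release.

```bash
python3 -m crank '[62,0,0,0,0,0,0, 70,0,0,0,0,0,0, 85,0,0,0,0,0,0, 85,0,0,0,0,0,0, 85,0,0,0,0,0,0, 85,0,0,0,0,0,0]';python3 -m crank '[85,0,0,-10,0,0,0, 85,0,0,-20,0,0,0, 85,0,0,-30,0,0,0, 85,0,0,-25,0,0,0, 85,0,0,0,0,0,0, 85,0,0,0,0,0,0]'
python3 - <<'E'
from h import *
for n in ["wrist","scene"]:
    c=ctrl.read_camera(n);cv2.imwrite(f"pics/{n}6.png",c["frame"][:,:,::-1])
    if n=="wrist":print(proj(c,[561.5,-199,126]))
s=c["frame"][130:260,270:400,::-1];cv2.imwrite("pics/s6z.png",cv2.resize(s,None,fx=4.5,fy=4.5,interpolation=2))
E
```

```text
clock: 17.83
tool_pos: [562.1, -198.5, 75.2]
tool_rot: [[-1.0, 0.0, -0.0], [0.0, 1.0, 0.0], [0.0, 0.0, -1.0]]
wrist_force: [0.8, 0.2, 0.5]
finger_gap: 85.0
clock: 18.33
tool_pos: [562.8, -198.8, 162.2]
tool_rot: [[-1.0, 0.0, 0.003], [0.0, 1.0, -0.001], [-0.003, -0.001, -1.0]]
wrist_force: [-0.4, 0.1, -1.7]
finger_gap: 84.6
[251.80434275 219.83003454]
```

View pics/s6z.png

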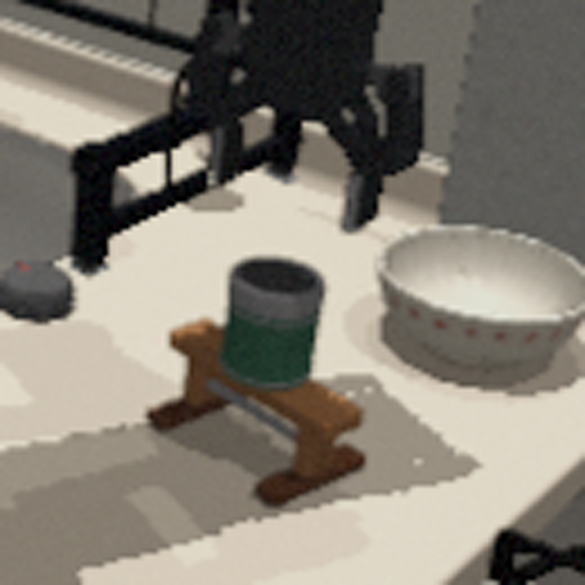

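View pics/wrist6.png

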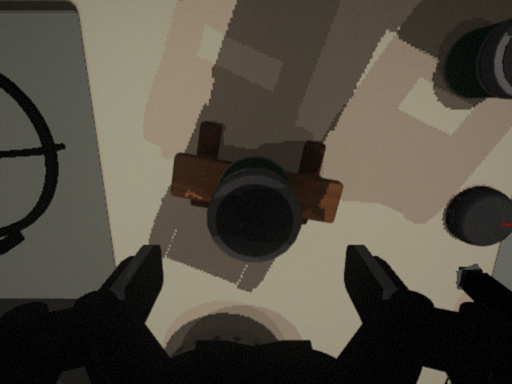

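The lightest stands upright on the bar, with its lid at wrist pixel (255,215). Now I'll return to the heaviest at (389.6,188).

```bash
python3 -m crank '[85,0,0,-15,0,0,0, 85,7,16,-5,0,0,0, 85,14.4,32.2,0,0,0,0, 85,14.4,32.2,0,0,0,0, 85,14.4,32.2,0,0,0,0, 85,14.4,32.2,0,0,0,0, 85,14.4,32.2,0,0,0,0, 85,14.4,32.2,0,0,0,0, 85,14.4,32.2,0,0,0,0, 85,14.4,32.2,0,0,0,0]'
python3 -m crank '[85,14.4,32.2,0,0,0,0, 85,14.4,32.2,0,0,0,0, 85,14.4,32.2,0,0,0,0, 85,7,16.5,20,0,0,0, 85,0,0,20,0,0,0, 85,0,0,20,0,0,0, 85,0,0,0,0,0,0, 85,0,0,0,0,0,0, 85,0,0,0,0,0,0, 85,0,0,0,0,0,0]'
python3 - <<'E'
from h import *
c=ctrl.read_camera("wrist");cv2.imwrite("pics/w7.png",c["frame"][:,:,::-1]);print(proj(c,[389.6,188.1,66]),ctrl.get_obs()["tool_pos"])
E
```

```text
clock: 19.27
tool_pos: [438.4, 76.3, 179.4]
tool_rot: [[-1.0, 0.0, -0.002], [0.0, 1.0, -0.0], [0.002, -0.0, -1.0]]
wrist_force: [1.0, -0.2, 0.4]
finger_gap: 84.8
clock: 20.1
tool_pos: [390.4, 188.2, 121.1]
tool_rot: [[-1.0, 0.001, 0.001], [0.001, 1.0, 0.0], [-0.001, 0.0, -1.0]]
wrist_force: [0.1, -0.1, -0.1]
finger_gap: 85.1
[252.04057785 210.01317759] [390.35986065 188.16118797 121.15567018]
```

View pics/w7.png

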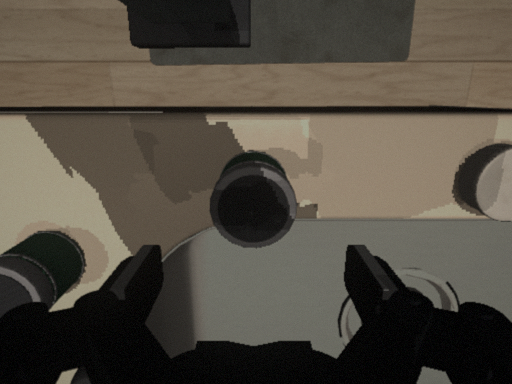

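```bash
python3 -m crank '[85,0.5,0,25,0,0,0, 85,0,0,25,0,0,0, 85,0,0,25,0,0,0, 85,0,0,20,0,0,0, 85,0,0,9,0,0,0, 85,0,0,5,0,0,0, 85,0,0,0,0,0,0, 50,0,0,0,0,0,0, 50,0,0,0,0,0,0, 50,0,0,0,0,0,0]' 50
python3 -m crank '[50,0,0,0,0,0,0, 50,0,0,0,0,0,0, 50,0,0,0,0,0,0]'
python3 -m crank '[50,0,0,-10,0,0,0, 50,0,0,-20,0,0,0, 50,0,0,-30,0,0,0, 50,0,0,-30,0,0,0, 50,0,0,-30,0,0,0, 50,0,0,-30,0,0,0, 50,0,0,-25,0,0,0, 50,0,0,-15,0,0,0, 50,0,0,-10,0,0,0, 50,0,0,0,0,0,0]'
python3 -m crank '[50,0,0,0,0,0,0, 50,0,0,0,0,0,0, 50,0,0,0,0,0,0, 50,0,0,0,0,0,0, 50,0,0,0,0,0,0, 50,0,0,0,0,0,0]'; python3 weigh.py
python3 - <<'E'
from h import *
for n in ["scene","top"]:
    c=ctrl.read_camera(n);cv2.imwrite(f"pics/{n}8.png",c["frame"][:,:,::-1])
E
```

```text
clock: 20.98
tool_pos: [390.0, 188.4, 12.5]
tool_rot: [[-1.0, 0.0, 0.002], [0.0, 1.0, 0.0], [-0.002, 0.0, -1.0]]
wrist_force: [-2.6, -2.8, 11.7]
finger_gap: 58.2
clock: 21.23
tool_pos: [390.0, 188.4, 12.6]
tool_rot: [[-1.0, 0.0, 0.002], [0.0, 1.0, 0.001], [-0.002, 0.001, -1.0]]
wrist_force: [-1.3, -3.1, 10.9]
finger_gap: 58.4
clock: 22.07
tool_pos: [389.8, 188.4, 214.0]
tool_rot: [[-1.0, 0.0, 0.004], [0.0, 1.0, 0.001], [-0.004, 0.001, -1.0]]
wrist_force: [0.8, -0.7, -3.6]
finger_gap: 57.6
clock: 22.57
tool_pos: [389.2, 188.2, 211.0]
tool_rot: [[-1.0, 0.0, -0.001], [0.0, 1.0, -0.0], [0.001, -0.0, -1.0]]
wrist_force: [-0.5, -0.6, -4.4]
finger_gap: 57.9
F [ 0.08  0.2  -4.05] [0.59 0.5  0.35] eff [-38.62 -28.33] [389.3 188.2 211.3] 57.8
[-4.36 -3.81 -4.03 -3.73 -4.19 -4.21 -4.27 -4.19 -4.51 -3.1  -4.04 -4.13]
```

View pics/scene8.png

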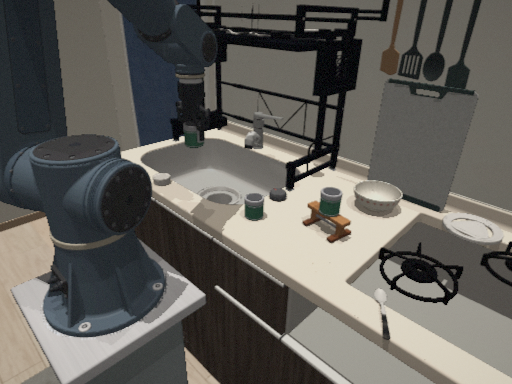

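View pics/top8.png

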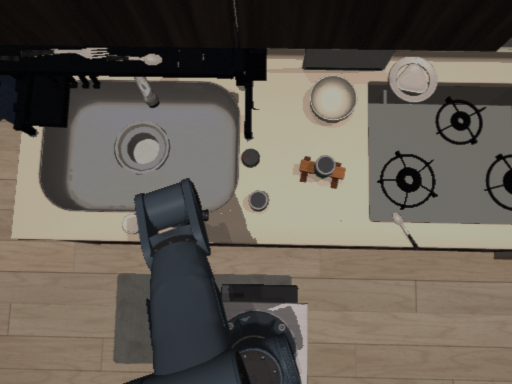

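```bash
python3 - <<'E'
from h import *
c=ctrl.read_camera("top");f=c["frame"].astype(int);mx=f.max(2);m=(mx<80)&(mx-f.min(2)<14)
b,ce,st=blob(m,325,165);P=onz(c,*ce,126);d=P[:2]-[561.5,-199];print(ce,st,P,"ledge x,y",d@[.983,-.185],d@[.185,.983])
b,ce,st=blob(m,258,200);print(onz(c,*ce,66))
o=ctrl.get_obs();print(o["clock"],o["tool_pos"],o["wrist_force"],np.abs(o["joint_vel"]).max())
E
```

```text
[325.19354839 164.22043011] [318 157  16  16 186] [ 561.83355269 -200.41408935  126.        ] ledge x,y 0.5894888186355193 -1.3283425798673756
[460.48948368  -1.15254505  66.        ]
23.3167 [389.28896065 188.2042363  211.28857385] [ 0.34055307 -0.1528422  -3.56253523] 0.0020119084328807657
```

The lightest is 0.6 mm off the bar's centre line, the middle one is standing, and the heaviest is held still about 20 cm up. I'll hand it in.

```bash
python3 -c "
from plant import ctrl
print(ctrl.finish_job())"
```

```text
the job is handed in; nothing more can be done
None
```

The job is handed in at about 23 s of the 72 s allowed; the system reported no verdict.

**Weights:** I lifted each canister once. The mean wrist forces were about 3.9 N (left), 2.3 N (centre) and 0.8 N (right). The gaps are well above the noise of about 0.4 N per reading, so the order is clear.

**Lightest (right one):** It stands upright on the ledge, let go of. The last top view puts it 0.6 mm off the bar's centre line and 1.3 mm from its middle.

**Heaviest (left one):** It is held upright with a 50 N grip, its underside about 20 cm above the worktop. It weighed 4.05 N on this second lift, and the arm was still.

**Middle (centre one):** It stands upright on the worktop within about 2 mm of where it started.

**Bystanders:** In the last pictures the timer, tin and spoon look unmoved. I judged that by eye and did not measure it.

**Disagreement:** The wrist camera showed targets 2 to 4 mm to one side of where the top camera put them, mostly along world y (the jaw direction, near the bar's length). This had no effect on the grasps or the placing.

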